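# Sort the microinjection parts away

## Task

Clear the microscope bench by sorting the loose parts: stand both microscope objectives upright in the open drawer, and lay the long microinjector barrel on the floor of the flat steel tray beside the one already stored there. Then push the drawer fully shut so that the objectives stay standing. Never tip an objective over, and leave the dishes and the bottle where they are.

Things in the scene. Friction and masses are not known exactly. Their poses are not given: they have to be found in the camera images.
- objective_a: microscope objective, bare aluminium with a dark ring near its foot, 60 mm tall: a knurled cylinder of 36 mm diameter up to 44 mm height, then tapering to a 20 mm nose. Stands upright at the start, nose up, 150 g. Origin at the centre of its flat foot, z up through the nose.
- objective_b: second, identical microscope objective, bare aluminium with a dark ring near its foot, 60 mm tall: a knurled cylinder of 36 mm diameter up to 44 mm height, then tapering to a 20 mm nose. Stands upright at the start, nose up, 150 g. Origin at the centre of its flat foot, z up through the nose.
- barrel: microinjector barrel, lying: a white 26 mm tube, grey cap at one end, grey nozzle at the other, 140 mm long, 180 g. It rests on, and is gripped by, the square aluminium block in its middle (44 mm along the tube, 30 mm wide, 30 mm high). Origin under the block's centre, x along the tube towards the nozzle, z up. This one lies loose on the bench.
- barrel_center (a point): middle of the loose barrel's clamp block, 15 mm above its underside.
- stored_barrel: identical microinjector barrel that already lies in the tray, along the tray's x, in the half towards the tray's -y side (about 40 mm off the tray's middle). It stays in the tray.
- stored_barrel_center (a point): middle of the stored barrel's clamp block.
- tray: flat open steel tray fixed to the bench, 220 mm along its x, 160 mm along its y, 22 mm high, walls and floor 4 mm thick. Origin at the centre of its underside, z up; its floor is 4 mm above the origin. The half towards +y (about 40 mm off the middle) is free.
- cabinet: low white one-drawer cabinet fixed to the bench, 240 mm deep (x), 200 mm wide (y), 110 mm high. Origin at the centre of its underside; its front with the grey drawer faces its own -x, roughly towards the robot.
- cabinet_drawer0 (a joint): how far the drawer is pulled out, in m: 0 is fully shut, at most 0.166. It starts pulled out by 0.145 to 0.165 and slides with light friction along the cabinet's -x.
- drawer_floor (a point): centre of the drawer's inner floor (moves with it, axes as the cabinet), 22 mm above the bench. Inside 195 mm along x, 158 mm wide; side walls rise 66 mm, the front panel 75 mm above the floor. Out by q, it is open to the sky from x = -97 mm to x = q - 103 mm; beyond lies the cabinet's roof, 76 mm above this floor.
- cabinet_drawer0_handle (a point): middle of the drawer's steel bar handle: a level bar of 11 mm diameter, 100 mm long along the cabinet's y, 72 mm above the bench, its axis 35 mm in front of the drawer's face.
- dishes: bystander: stack of three clear dishes, 90 mm diameter, 43 mm high; origin under its centre.
- bottle: bystander: white bottle, 60 mm diameter, 150 mm high; origin under its centre.
- joystick: bystander, fixed: white joystick console, 130 x 110 mm, 30 mm high, with an upright steel stick reaching 110 mm; origin under its centre.

How it is judged:
At the end, for the whole second after the job is handed in: Both objectives stand on the drawer's floor (within 6 mm, tilted under 0.12 rad), the drawer is out by less than 8 mm, and both barrels lie on the tray's floor inside its walls (block centres 10 to 28 mm above its underside, within 100 mm along x and 72 mm along y of its middle), all at rest (value of joint cabinet_drawer0 below 0.008 m and x of objective_a in the frame of drawer_floor between -0.095 and 0.095 m and y of objective_a in the frame of drawer_floor between -0.075 and 0.075 m and z of objective_a in the frame of drawer_floor between -0.004 and 0.006 m and angle between each of objective_a, objective_b's own z axis and vertical below 0.12 rad and linear speed of each of objective_a, objective_b, barrel, stored_barrel below 0.02 m/s and x of objective_b in the frame of drawer_floor between -0.095 and 0.095 m and y of objective_b in the frame of drawer_floor between -0.075 and 0.075 m and z of objective_b in the frame of drawer_floor between -0.004 and 0.006 m and x of barrel_center in the frame of tray between -0.1 and 0.1 m and y of barrel_center in the frame of tray between -0.072 and 0.072 m and z of barrel_center in the frame of tray between 0.01 and 0.028 m and x of stored_barrel_center in the frame of tray between -0.1 and 0.1 m and y of stored_barrel_center in the frame of tray between -0.072 and 0.072 m and z of stored_barrel_center in the frame of tray between 0.01 and 0.028 m); the robot touches nothing.
It fails at once if the stack of dishes is pushed more than 40 mm (distance of dishes from where it was at the start of the episode above 0.04 m).
It fails at once if the bottle is pushed more than 40 mm (distance of bottle from where it was at the start of the episode above 0.04 m).
It fails at once if an objective falls over onto its side (angle between objective_a's own z axis and vertical above 1.1 rad).
It fails at once if an objective falls over onto its side (angle between objective_b's own z axis and vertical above 1.1 rad).
It also fails if it takes over 72 s, if anything falls off the work surface, if the arm or the gripper's body presses on something with over 40 N, if the wrist force passes 120 N, or if a joint passes its speed limit or range.

## Robot

A 7-joint arm with a two-finger parallel gripper is mounted at the origin on the work surface. World frame = base frame: x ahead of the robot, y to its left, z up, the work surface at z = 0. Lengths are in m, angles in rad, forces in N, time in s.
With the tool pointing down it reaches from about 0.425 to 0.825 m from the base axis. Payload 3.6 kg.
Tool frame: the origin (TCP) lies between the finger pads; the fingertips stand 22 mm ahead of it and the grasp point (between the pads) lies 3 mm ahead of it; z points along the fingers, y is the line along which they close (so a half turn about z gives the same grasp; the last joint's range is limited). The gripper opens to 85 mm and grips with 20 to 120 N. Pads are 22 mm wide; open, the fingers measure 114 mm over their backs; the gripper's body (76 mm by 85 mm) begins 54 mm behind the grasp point. The pads swing forward as they close: fully open they stand 13 mm farther back than shut.
Start: joints at [-1.131, 0.615, -0.013, 1.423, 0.008, 1.103, -0.04], TCP at [0.292, 0.581, 0.233] pointing down, gripper open.
Joint ranges: [-3.12, 3.12], [-0.3, 2.06], [-1.34, 1.32], [0.26, 2.42], [-1.36, 4.5], [0.01, 1.98], [-2.84, 2.84]. Speed limits (rad/s): [2.79, 2.79, 3.14, 3.14, 3.14, 3.14, 3.14].

## Interface

Orientations are given as a unit quaternion [x, y, z, w].
In Python, from station import manip gives the robot as it stands.
- The arm moves only by the shell command python3 -m pendant 'ROWS' [FORCE]. ROWS is text: rows parted by semicolons, each of 7 numbers parted by spaces: the turn, a rotation vector about the tool's x, y, z in rad, then the shift along the tool's x, y, z in mm, then the opening in per cent of the stroke, from 0 (shut) to 100 (fully open). In form: rx ry rz x y z jaw; .... A call has 1 to 5 rows; each row is the pose to reach, as a shift and turn from the pose commanded when the call began, along the tool's axes at that moment; what a row does not reach only later rows make up. A row lasts 1/10 s, in which the tool goes at most 50 mm and 8.59 degrees, less where a joint would pass 70% of its speed; a pose out of reach is approached as far as the arm can. A call with a gripper value outside its range is refused whole. The fingers move at their own pace and stop on an object; FORCE is the grip in N (left out, the last holds). Time passes only in rows, so rows that repeat a pose let the fingers close. It gives the time, the measured TCP pose, the force, the opening and the grip force at its end, in the units of the state.
- manip.get_state(): the state, without advancing time (a new reading comes with each control period).
- manip.read_camera(name): name is "scene" or "side" or "wrist"; returns a dict with "frame" (400x640x3 uint8, red, green, blue), "camera_matrix" (3x3 intrinsics, pixels), "origin" and "orientation" of the camera in the world. Camera axes: x right, y up, looking along -z (the intrinsics and any distortion apply to the point x, -y, -z); pixel columns grow to the right and rows downward; lengths in m; the calibration is good to about 2 mm. A picture is of the moment at which its call begins. There is no depth.
- manip.hand_in(): hands the job in; it is judged then, once.
The state is a dict: "time": time; "joint_positions": joint angles; "qd": joint speeds; "effort": joint torques, N m; "tool_pos": TCP position; "eef_rot": TCP orientation; "force": force on the tool from outside, world axes, zero at the start; "torque": the same for the moment, N m; "grip_width": opening from 0.0 (shut) to 1.0 (fully open); "finger_force": force on a finger pad.
Only numpy, scipy, OpenCV 4.12 (cv2) and the standard library are available. Lean on these libraries where they do the work, as an engineer would, in place of code of your own. Each camera call takes 0.05 s, during which the arm holds its last target. There are 200 camera calls.

## Working session

There is one attempt and no reset: what is moved stays moved. The work goes in short steps, Python scripts to look and compute and a shell command to move; the robot and the scene stay as the last step left them, time stands still between calls to the robot, and variables do not carry over. Pictures are saved under pics/ and viewed, at most 10 in all, crops included, and the job is handed in when it is done.

```bash
mkdir -p pics; ls; cat > h.py <<'E'
import numpy as np, cv2
from station import manip
from scipy.spatial.transform import Rotation as R
def cam(n):
    c=manip.read_camera(n); return c
def ray(c,u,v):
    K=np.array(c["camera_matrix"]); p=np.linalg.inv(K)@[u,v,1]
    d=R.from_quat(c["orientation"]).apply([p[0],-p[1],-p[2]]); return np.array(c["origin"]),d
def onz(c,u,v,z):
    o,d=ray(c,u,v); return o+d*(z-o[2])/d[2]
def proj(c,P):
    q=R.from_quat(c["orientation"]).inv().apply(np.array(P)-c["origin"])
    p=np.array(c["camera_matrix"])@[q[0],-q[1],-q[2]]; return p[:2]/p[2]
def st():
    s=manip.get_state(); return s
def rel(P,yaw=None):
    "tool-frame shift in mm to world point P from present TCP; turn about tool z to bring tool y to yaw"
    s=st(); r=R.from_quat(s["eef_rot"]); print("t",s["time"],"shift mm",np.round(r.inv().apply(np.array(P)-s["tool_pos"])*1000,1))
    y=r.apply([0,1,0]); print("tool y yaw",np.arctan2(y[1],y[0]),"z",r.apply([0,0,1]))
E
python3 - <<'E'
from h import *
s=st(); print({k:np.round(v,3) for k,v in s.items()})
import pickle
D={n:cam(n) for n in("scene","side","wrist")}
pickle.dump(D,open("d.pkl","wb"))
for n in D:
    c=D[n]; print(n,c.keys(),np.round(c["camera_matrix"],1).tolist(),np.round(c["origin"],3)); cv2.imwrite(f"pics/{n}0.png",c["frame"][...,::-1])
E
```

```text
pics
{'time': np.float64(0.0), 'joint_positions': array([-1.131,  0.616, -0.013,  1.425,  0.008,  1.103, -0.04 ]), 'qd': array([-0.001, -0.001,  0.001, -0.   ,  0.002,  0.   , -0.001]), 'effort': array([ 0.0000e+00, -4.6920e+01,  2.6000e-01, -1.7104e+01,  1.0000e-02,
        9.0000e-03, -0.0000e+00]), 'tool_pos': array([0.292, 0.58 , 0.232]), 'eef_rot': array([ 0.231,  0.973, -0.001, -0.   ]), 'force': array([-0.194, -0.063, -0.559]), 'torque': array([-0.018,  0.039,  0.006]), 'finger_force': np.float64(0.0), 'grip_width': np.float64(1.0)}
scene dict_keys(['frame', 'camera_matrix', 'origin', 'orientation']) [[486.2, 0.0, 320.8], [0.0, 486.2, 208.2], [0.0, 0.0, 1.0]] [0.94  0.571 0.906]
side dict_keys(['frame', 'camera_matrix', 'origin', 'orientation']) [[476.8, 0.0, 319.5], [0.0, 476.8, 196.5], [0.0, 0.0, 1.0]] [ 0.394 -0.928  0.918]
wrist dict_keys(['frame', 'camera_matrix', 'origin', 'orientation']) [[339.0, 0.0, 322.2], [0.0, 339.0, 207.2], [0.0, 0.0, 1.0]] [0.221 0.615 0.372]
```

View pics/scene0.png

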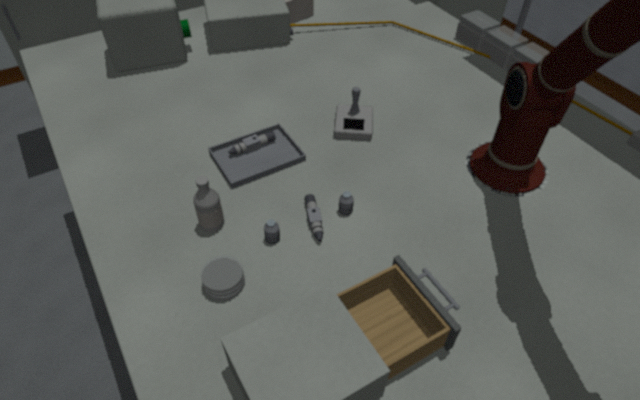

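View pics/side0.png

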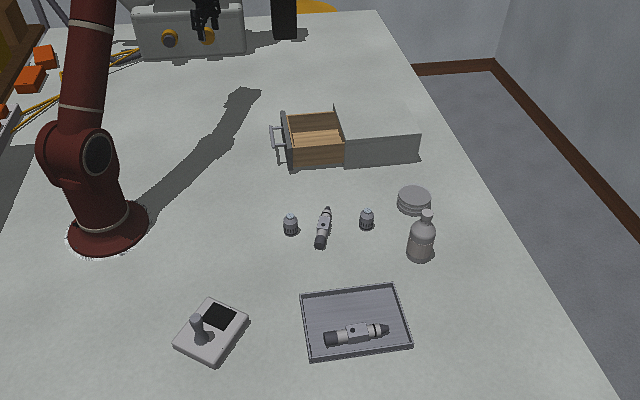

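The scene view shows objectives at about (346,203) and (272,232), the loose barrel from (309,196) to (319,240), the tray around (257,155), and the open drawer around (400,320). In the side view the objectives are at (291,224) and (367,219), and the barrel is at (323,227). Enlarging for exact pixels.

```bash
python3 - <<'E'
from h import *
import pickle
D=pickle.load(open("d.pkl","rb"))
def crop(n,x,y,w,h,k,f):
    im=D[n]["frame"][y:y+h,x:x+w,::-1]; im=cv2.resize(im,None,fx=k,fy=k,interpolation=cv2.INTER_CUBIC)
    im=cv2.convertScaleAbs(im,alpha=1.5 if n=="scene" else 1.1)
    for i in range(0,w,20): cv2.line(im,(i*k,0),(i*k,6),(0,0,255),1);cv2.putText(im,str(x+i),(i*k,16),0,.35,(0,0,255))
    for i in range(0,h,20): cv2.line(im,(0,i*k),(6,i*k),(0,0,255),1);cv2.putText(im,str(y+i),(8,i*k+4),0,.35,(0,0,255))
    cv2.imwrite(f,im)
crop("side",260,90,190,150,4,"pics/side_c.png")
crop("scene",190,180,280,200,2.85.__int__()+0,"pics/sc_c.png") if 0 else crop("scene",200,180,266,200,3,"pics/sc_c.png")
E
```

```text
(no output)
```

View pics/side_c.png

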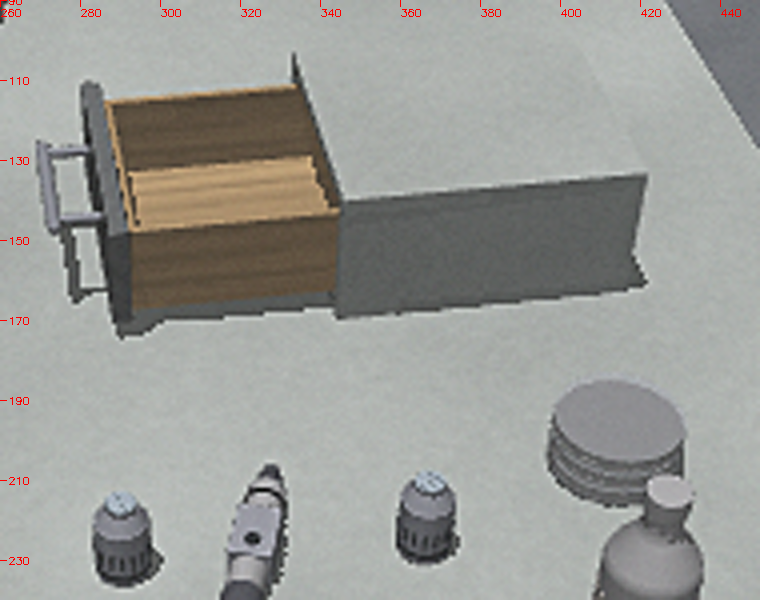

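View pics/sc_c.png

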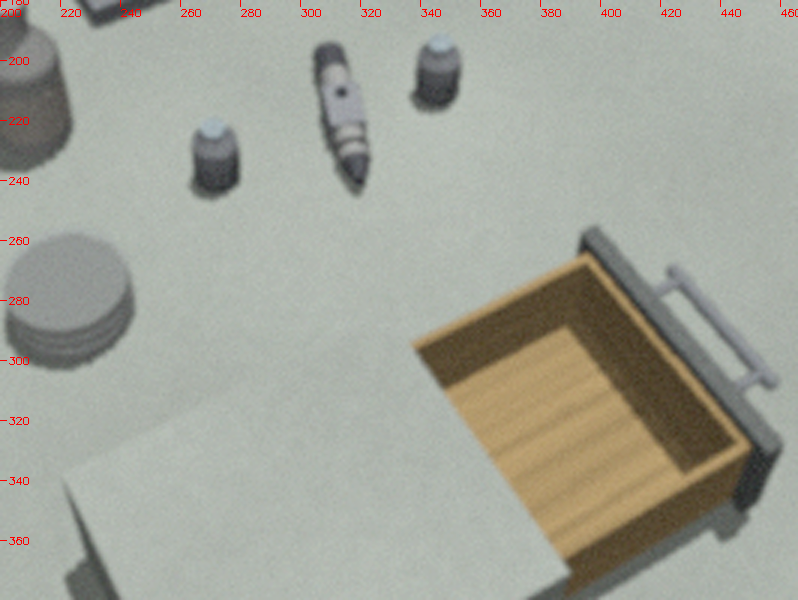

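The enlarged side view shows the noses at (290,215.5) and (367.5,210.5), the block's hole at (323.2,224.5), and the roof's front edge from (333.5,104) to (346,140). In the scene view the noses are at (346,194) and (270.3,222.7), the hole is at (313.7,210.3), and the handle runs from (424.3,270) to (456.7,307.3).

```bash
python3 - <<'E'
from h import *
import pickle
D=pickle.load(open("d.pkl","rb"));S,C=D["side"],D["scene"]
def tri(a,b):
    (o1,d1),(o2,d2)=ray(S,*a),ray(C,*b); t=np.linalg.lstsq(np.c_[d1,-d2],o2-o1,rcond=None)[0]
    p,q=o1+t[0]*d1,o2+t[1]*d2; return (p+q)/2,np.linalg.norm(p-q)
for n,a,b,z in [("objA",(290,215.5),(346,194),.06),("objB",(367.5,210.5),(270.3,222.7),.06),("hole",(323.2,224.5),(313.7,210.3),.03),("nozz",(327.5,207),(319.3,243.3),.015),
 ("roofR",(345.7,140),(337.7,295.7),.11),("roofL",(333.5,103.7),(390,370.3),.11),("roofBackR",(421.7,133.7),(221,340),.11),
 ("hL",(270.5,126),(456.7,307.3),.072),("hR",(273.7,147),(424.3,270),.072),
 ("t1",(300,290),(281,127),.022),("t2",(396,283),(209,155),.022) if 0 else ("t1",(300,290),(304,156),.022),("t2",(396,283),(232,185),.022),("t3",(413,347),(209,155),.022),("t4",(308,361),(281,127),.022),("storedhole",(351,332),(252,143),.034)]:
    p,e=tri(a,b); print(n,np.round(p,3),round(e,3),"side",np.round(onz(S,*a,z)[:2],3),"scene",np.round(onz(C,*b,z)[:2],3))
E
```

```text
objA [ 0.467 -0.088  0.06 ] 0.001 side [ 0.467 -0.088] scene [ 0.467 -0.088]
objB [ 0.665 -0.1    0.059] 0.0 side [ 0.664 -0.101] scene [ 0.665 -0.099]
hole [ 0.549 -0.104  0.031] 0.002 side [ 0.55  -0.104] scene [ 0.547 -0.105]
nozz [ 0.577 -0.024  0.01 ] 0.003 side [ 0.575 -0.028] scene [ 0.581 -0.021]
roofR [0.654 0.158 0.095] 0.013 side [0.655 0.135] scene [0.653 0.167]
roofL [0.655 0.335 0.105] 0.005 side [0.656 0.326] scene [0.654 0.337]
roofBackR [0.879 0.137 0.105] 0.002 side [0.878 0.131] scene [0.879 0.14 ]
hL [0.453 0.289 0.074] 0.001 side [0.454 0.291] scene [0.452 0.288]
hR [0.452 0.186 0.071] 0.003 side [0.453 0.184] scene [0.451 0.187]
t1 [ 0.479 -0.35   0.095] 0.045 side [ 0.464 -0.289] scene [ 0.463 -0.436]
t1 [ 0.466 -0.292  0.024] 0.004 side [ 0.464 -0.289] scene [ 0.467 -0.295]
t2 [ 0.683 -0.299  0.016] 0.01 side [ 0.685 -0.305] scene [ 0.68  -0.291]
t3 [ 0.681 -0.454 -0.002] 0.001 side [ 0.674 -0.466] scene [ 0.687 -0.427]
t4 [ 0.456 -0.454  0.007] 0.003 side [ 0.457 -0.462] scene [ 0.463 -0.436]
storedhole [ 0.561 -0.413  0.021] 0.01 side [ 0.554 -0.419] scene [ 0.57  -0.401]
```

```bash
python3 - <<'E'
from h import *
import pickle
D=pickle.load(open("d.pkl","rb"))
im=D["side"]["frame"][275:375,290:425,::-1]
im=cv2.resize(im,None,fx=5,fy=5,interpolation=cv2.INTER_CUBIC)
cv2.imwrite("pics/tray.png",im)
rel([.47,.20,.2])
E
python3 -m pendant '0 0 -0.466 -330 -259 33 100;0 0 -0.466 -330 -259 33 100;0 0 -0.466 -330 -259 33 100;0 0 -0.466 -330 -259 33 100;0 0 -0.466 -330 -259 33 100'
```

```text
t 0.15 shift mm [-330.1 -259.6   32.7]
tool y yaw 1.1050866135992523 z [-8.87371605e-04 -1.78447805e-03 -9.99998014e-01]
time: 0.65
tool_pos: [0.3985, 0.3531, 0.2132]
eef_rot: [-0.0, 1.0, -0.0, -0.0]
force: [0.6, 0.9, 0.4]
grip_width: 1.004
finger_force: 0.0
```

View pics/tray.png

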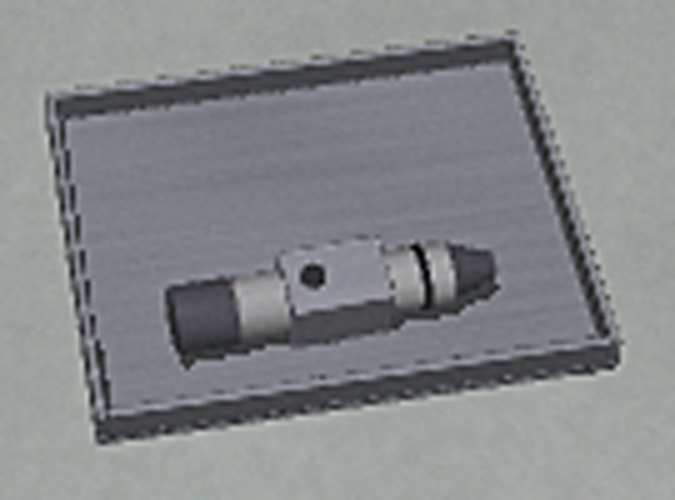

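The tray view gives rim corners at full-image pixels (299.6,294), (393.4,282.4), (414,344) and (309.6,359.4). It also shows the hole about 10 mm off the block's centre, towards the cap.

```bash
python3 - <<'E'
from h import *
import pickle
S=pickle.load(open("d.pkl","rb"))["side"]
P=[onz(S,*p,.022)[:2] for p in [(299.6,294),(393.4,282.4),(414,344),(309.6,359.4)]]
print(np.round(P,3),np.mean(P,0),[np.linalg.norm(P[i]-P[i-1]) for i in range(4)])
print(np.round([onz(S,*p,.034)[:2] for p in[(352.6,332.6),(346,323),(366,322),(369,335),(348,338)]],3))
E
python3 -m pendant '0 0 0 -34 -225 40 100;0 0 0 -34 -225 40 100;0 0 0 -34 -225 40 100;0 0 0 -34 -225 40 100;0 0 0 -34 -225 40 100'
python3 -m pendant '0 0 0 -34 -220 40 100;0 0 0 -34 -220 40 100;0 0 0 -34 -220 40 100;0 0 0 -34 -220 40 100;0 0 0 -34 -220 40 100'; python3 -c "
from h import *
rel([.467,-.088,.035])"
```

```text
[[ 0.462 -0.3  ]
 [ 0.68  -0.303]
 [ 0.679 -0.46 ]
 [ 0.461 -0.459]] [ 0.57021706 -0.38044556] [np.float64(0.15935794915139606), np.float64(0.2176328183705442), np.float64(0.15769200587493068), np.float64(0.21805347733156744)]
[[ 0.557 -0.421]
 [ 0.548 -0.397]
 [ 0.59  -0.401]
 [ 0.589 -0.432]
 [ 0.545 -0.432]]
time: 1.15
tool_pos: [0.4318, 0.1257, 0.1729]
eef_rot: [0.002, 1.0, -0.001, -0.001]
force: [0.7, 0.6, 0.8]
grip_width: 1.001
finger_force: 0.0
time: 1.65
tool_pos: [0.4657, -0.095, 0.1328]
eef_rot: [0.003, 1.0, -0.001, -0.0]
force: [0.1, -0.2, -0.1]
grip_width: 0.999
finger_force: 0.0
t 1.65 shift mm [-1.3  7.2 97.8]
tool y yaw 1.5645930834935908 z [-8.85864479e-04 -2.29001966e-03 -9.99996986e-01]
```

```bash
python3 -m pendant '0 0 0 -1 7 30 100;0 0 0 -1 7 60 100;0 0 0 -1 7 90 100;0 0 0 -1 7 98 100;0 0 0 -1 7 98 100'; python3 -m pendant '0 0 0 0 0 0 60;0 0 0 0 0 0 40;0 0 0 0 0 0 35;0 0 0 0 0 0 25;0 0 0 0 0 0 20' 40;python3 -m pendant '0 0 0 0 0 0 20;0 0 0 0 0 0 20;0 0 0 0 0 0 20;0 0 0 0 0 0 20;0 0 0 0 0 0 20'
```

```text
time: 2.15
tool_pos: [0.4663, -0.0827, 0.0346]
eef_rot: [-0.0, 1.0, 0.0, -0.001]
force: [-0.5, -0.1, 0.3]
grip_width: 0.999
finger_force: 0.0
time: 2.65
tool_pos: [0.468, -0.0833, 0.0368]
eef_rot: [0.0, 1.0, -0.0, 0.001]
force: [-0.6, 0.3, 5.4]
grip_width: 0.396
finger_force: 39.1
time: 3.15
tool_pos: [0.468, -0.0833, 0.0368]
eef_rot: [0.0, 1.0, -0.0, 0.001]
force: [0.1, -1.0, 5.0]
grip_width: 0.395
finger_force: 39.1
```

```bash
python3 -m pendant '0 0 0 0 0 -20 20;0 0 0 0 0 -60 20;0 0 0 -10 20 -100 20;0 0 0 -30 50 -130 20;0 0 0 -50 90 -155 20'; python3 -m pendant '0 0 0 -16 46 0 20;0 0 0 -32 92 0 20;0 0 0 -48 138 0 20;0 0 0 -64 184 0 20;0 0 0 -77 225 0 20';python3 -m pendant '0 0 0 0 0 0 20;0 0 0 0 0 0 20'; python3 - <<'E'
from h import *
rel([.595,.2365,.0595])
S,C=cam("side"),cam("scene")
a=cv2.resize(S["frame"][60:210,250:410,::-1],None,fx=3,fy=3,interpolation=2)
b=cv2.resize(C["frame"][220:370,330:490,::-1],None,fx=3,fy=3,interpolation=2)
b=cv2.convertScaleAbs(b,alpha=1.4)
cv2.imwrite("pics/p1.png",np.vstack([a,b])[:, :] if 0 else cv2.resize(np.hstack([a,b]),(800,375)))
E
```

```text
time: 3.65
tool_pos: [0.5173, 0.0051, 0.1925]
eef_rot: [0.002, 1.0, -0.001, 0.001]
force: [1.3, 0.2, -2.8]
grip_width: 0.397
finger_force: 40.4
time: 4.15
tool_pos: [0.5933, 0.234, 0.1898]
eef_rot: [-0.001, 1.0, 0.0, -0.0]
force: [0.6, -0.1, -0.8]
grip_width: 0.398
finger_force: 40.4
time: 4.35
tool_pos: [0.5925, 0.2327, 0.1892]
eef_rot: [-0.002, 1.0, -0.0, -0.001]
force: [0.1, -0.6, -1.4]
grip_width: 0.401
finger_force: 40.4
t 4.35 shift mm [ -2.8   3.8 129.7]
tool y yaw 1.574333089309941 z [-1.79189528e-03 -4.15574420e-04 -9.99998308e-01]
```

View pics/p1.png

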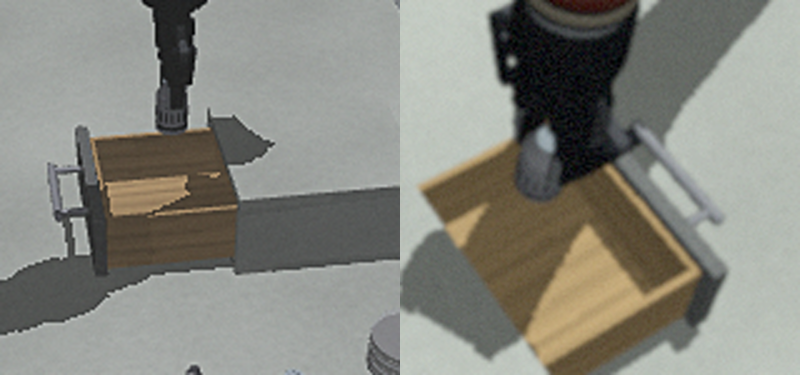

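The picture shows objective_a held upright above the drawer opening, clear of roof and walls. Lowering it now.

```bash
python3 -m pendant '0 0 0 -2 4 40 20;0 0 0 -2 4 75 20;0 0 0 -2 4 105 20;0 0 0 -2 4 120 20;0 0 0 -2 4 125 20'; python3 -m pendant '0 0 0 0 0 1 20;0 0 0 0 0 2 20;0 0 0 0 0 3 20;0 0 0 0 0 4 20;0 0 0 0 0 4 20'
```

```text
time: 4.95
tool_pos: [0.5948, 0.2332, 0.0634]
eef_rot: [0.001, 1.0, -0.001, -0.001]
force: [-0.2, -0.0, -0.5]
grip_width: 0.393
finger_force: 40.4
time: 5.45
tool_pos: [0.5957, 0.2354, 0.0614]
eef_rot: [-0.0, 1.0, 0.0, 0.0]
force: [-0.5, 0.2, -1.5]
grip_width: 0.396
finger_force: 40.5
```

```bash
python3 -m pendant '0 0 0 0 0 1 20;0 0 0 0 0 2 20;0 0 0 0 0 2 20';python3 -m pendant '0 0 0 0 0 1 20;0 0 0 0 0 1 20;0 0 0 0 0 2 20;0 0 0 0 0 2 20'
```

```text
time: 5.75
tool_pos: [0.5957, 0.2354, 0.0591]
eef_rot: [-0.0, 1.0, 0.0, 0.0]
force: [-0.4, -0.7, -0.2]
grip_width: 0.392
finger_force: 40.6
time: 6.15
tool_pos: [0.597, 0.2353, 0.0588]
eef_rot: [0.0, 1.0, 0.0, 0.002]
force: [-0.4, -1.3, 8.6]
grip_width: 0.395
finger_force: 41.4
```

```bash
python3 -m pendant '0 0 0 0 0 -1 20;0 0 0 0 0 -1 45;0 0 0 0 0 -1 50;0 0 0 0 0 -1 65;0 0 0 0 0 -1 80'; python3 -m pendant '0 0 0 0 0 0 80;0 0 0 0 0 0 80;0 0 0 0 0 -20 80;0 0 0 0 0 -50 80;0 0 0 0 0 -90 80'; python3 -m pendant '0 0 0 0 0 -40 100;0 0 0 0 0 -40 100'; python3 -c "
from h import *
rel([.665,-.1,.037])
c=cam('wrist');cv2.imwrite('pics/w1.png',c['frame'][...,::-1])"
```

```text
time: 6.65
tool_pos: [0.5953, 0.2354, 0.0575]
eef_rot: [-0.0, 1.0, -0.0, -0.0]
force: [0.3, -0.5, 0.0]
grip_width: 0.788
finger_force: 0.0
time: 7.15
tool_pos: [0.5942, 0.2347, 0.147]
eef_rot: [-0.0, 1.0, -0.001, -0.002]
force: [0.8, -0.1, -0.4]
grip_width: 0.801
finger_force: 0.0
time: 7.35
tool_pos: [0.5993, 0.2371, 0.1948]
eef_rot: [-0.0, 1.0, 0.003, 0.006]
force: [0.1, 0.3, -0.3]
grip_width: 0.999
finger_force: 0.0
t 7.35 shift mm [ -63.7 -337.9  156.7]
tool y yaw 1.5708760910858837 z [ 0.01270805  0.005639   -0.99990335]
```

View pics/w1.png

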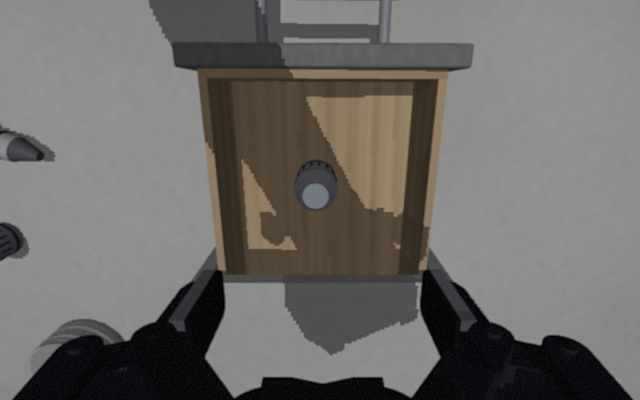

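Objective_a stands upright in the drawer (nose at (316,196) in the wrist view) with free floor ahead of it.

```bash
python3 -m pendant '0 0 0 -13 -50 0 100;0 0 0 -26 -100 0 100;0 0 0 -39 -150 0 100;0 0 0 -52 -200 0 100;0 0 0 -64 -245 0 100';python3 -m pendant '0 0 0 0 -45 20 100;0 0 0 0 -90 40 100;0 0 0 0 -92 40 100;0 0 0 0 -92 40 100'; python3 -c "
from h import *
import pickle
S=pickle.load(open('d.pkl','rb'))['side']
print('dishes',onz(S,414,194,.043),'bottle',onz(S,420,258,0),onz(S,427,214,.15))
rel([.665,-.1,.037])"
```

```text
time: 7.9
tool_pos: [0.658, -0.0086, 0.1862]
eef_rot: [-0.0, 1.0, -0.0, -0.002]
force: [0.5, -0.9, -0.6]
grip_width: 0.998
finger_force: 0.0
time: 8.3
tool_pos: [0.657, -0.1011, 0.1453]
eef_rot: [0.002, 1.0, -0.0, -0.002]
force: [1.1, 1.2, -0.7]
grip_width: 0.999
finger_force: 0.0
dishes [ 0.80877515 -0.04338893  0.043     ] bottle [ 0.77225194 -0.22609324  0.        ] [ 0.7667861  -0.22023092  0.15      ]
t 8.3 shift mm [ -8.5   1.2 108.3]
tool y yaw 1.5666377415111512 z [-4.85286672e-03 -3.46743558e-04 -9.99988165e-01]
```

```bash
python3 -m pendant '0 0 0 -8 1 30 100;0 0 0 -8 1 60 100;0 0 0 -8 1 90 100;0 0 0 -8 1 108 100;0 0 0 -8 1 108 100'; python3 -m pendant '0 0 0 0 0 0 60;0 0 0 0 0 0 40;0 0 0 0 0 0 30;0 0 0 0 0 0 20;0 0 0 0 0 0 20' 40;python3 -m pendant '0 0 0 0 0 0 20;0 0 0 0 0 0 20;0 0 0 0 0 0 20'
```

```text
time: 8.8
tool_pos: [0.6643, -0.0942, 0.0364]
eef_rot: [-0.002, 1.0, 0.001, -0.004]
force: [-1.1, 0.0, -0.3]
grip_width: 0.998
finger_force: 0.0
time: 9.3
tool_pos: [0.6678, -0.0977, 0.0417]
eef_rot: [-0.0, 1.0, -0.0, 0.001]
force: [-1.3, 0.3, 5.7]
grip_width: 0.384
finger_force: 39.4
time: 9.6
tool_pos: [0.6679, -0.0977, 0.0417]
eef_rot: [-0.0, 1.0, -0.0, 0.001]
force: [-0.6, 0.2, 6.1]
grip_width: 0.383
finger_force: 39.4
```

```bash
python3 -m pendant '0 0 0 0 0 -20 20;0 0 0 0 0 -60 20;0 0 0 10 20 -100 20;0 0 0 25 60 -130 20;0 0 0 40 105 -148 20' 50; python3 -m pendant '0 0 0 20 46 0 20;0 0 0 40 92 0 20;0 0 0 60 138 0 20;0 0 0 78 184 0 20;0 0 0 88 226 0 20';python3 -m pendant '0 0 0 0 3 0 20;0 0 0 0 3 0 20'; python3 - <<'E'
from h import *
rel([.540,.2365,.0637])
S,C=cam("side"),cam("scene")
a=cv2.resize(S["frame"][60:210,250:410,::-1],None,fx=3,fy=3,interpolation=2)
b=cv2.resize(C["frame"][220:370,330:490,::-1],None,fx=3,fy=3,interpolation=2)
b=cv2.convertScaleAbs(b,alpha=1.4)
cv2.imwrite("pics/p2.png",cv2.resize(np.hstack([a,b]),(800,375)))
E
```

```text
time: 10.1
tool_pos: [0.6281, 0.0035, 0.1892]
eef_rot: [0.002, 1.0, -0.001, 0.002]
force: [0.6, 0.2, -1.3]
grip_width: 0.379
finger_force: 50.0
time: 10.6
tool_pos: [0.5368, 0.2332, 0.1865]
eef_rot: [-0.001, 1.0, 0.0, -0.001]
force: [0.0, 1.0, -1.8]
grip_width: 0.376
finger_force: 50.0
time: 10.8
tool_pos: [0.5383, 0.2358, 0.1863]
eef_rot: [-0.002, 1.0, 0.0, -0.001]
force: [-0.1, -0.9, -1.8]
grip_width: 0.381
finger_force: 50.1
t 10.8 shift mm [ -1.9   0.7 122.6]
tool y yaw 1.5754595345605251 z [-1.31867520e-03  4.06645394e-05 -9.99999130e-01]
```

View pics/p2.png

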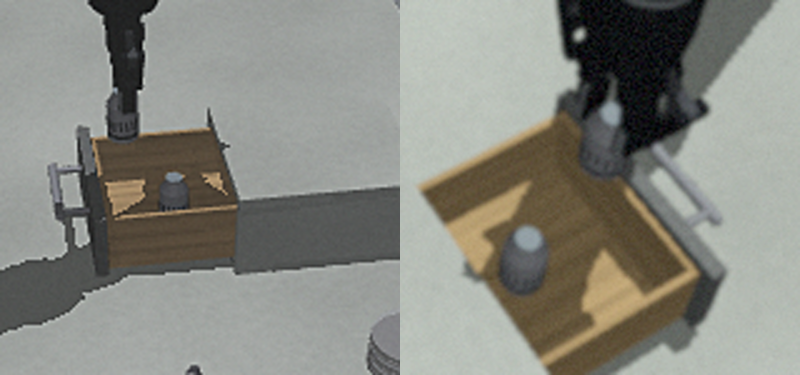

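Both are upright, and B is held slightly towards the robot in the pads, so I lower it at x≈0.547.

```bash
python3 -m pendant '0 0 0 -8 1 40 20;0 0 0 -8 1 75 20;0 0 0 -8 1 100 20;0 0 0 -8 1 112 20;0 0 0 -8 1 117 20'; python3 -m pendant '0 0 0 0 0 1 20;0 0 0 0 0 2 20;0 0 0 0 0 3 20;0 0 0 0 0 4 20;0 0 0 0 0 4 20';python3 -m pendant '0 0 0 0 0 1 20;0 0 0 0 0 1 20;0 0 0 0 0 2 20;0 0 0 0 0 2 20'
```

```text
time: 11.4
tool_pos: [0.5477, 0.2328, 0.0686]
eef_rot: [0.001, 1.0, -0.001, -0.001]
force: [-0.4, 0.6, -1.4]
grip_width: 0.375
finger_force: 50.1
time: 11.9
tool_pos: [0.5477, 0.235, 0.0663]
eef_rot: [-0.0, 1.0, 0.0, 0.0]
force: [1.1, -0.4, -2.0]
grip_width: 0.374
finger_force: 50.1
time: 12.3
tool_pos: [0.5477, 0.2349, 0.0639]
eef_rot: [-0.0, 1.0, 0.0, 0.0]
force: [0.5, 0.1, -1.7]
grip_width: 0.372
finger_force: 50.2
```

```bash
python3 -m pendant '0 0 0 0 0 1 20;0 0 0 0 0 1 20;0 0 0 0 0 2 20;0 0 0 0 0 2 20'
```

```text
time: 12.7
tool_pos: [0.549, 0.2348, 0.0637]
eef_rot: [0.0, 1.0, 0.0, 0.002]
force: [0.0, -1.0, 8.3]
grip_width: 0.374
finger_force: 51.4
```

```bash
python3 -m pendant '0 0 0 0 0 -1 20;0 0 0 0 0 -1 45;0 0 0 0 0 -1 50;0 0 0 0 0 -1 65;0 0 0 0 0 -1 80'; python3 -m pendant '0 0 0 0 0 0 80;0 0 0 0 0 0 80;0 0 0 0 0 -20 80;0 0 0 0 0 -50 80;0 0 0 0 0 -90 80'; python3 -m pendant '0 0 0 0 0 -30 80;0 0 0.10 0 -20 -50 80;0 0 0.25 0 -60 -50 80;0 0 0.4 0 -100 -50 80;0 0 0.55 0 -150 -50 80';python3 -c "
from h import *
rel([.552,-.095,.13])"
```

```text
time: 13.2
tool_pos: [0.5473, 0.2349, 0.0625]
eef_rot: [-0.0, 1.0, -0.0, -0.0]
force: [0.2, 0.1, -0.3]
grip_width: 0.792
finger_force: 0.0
time: 13.7
tool_pos: [0.5462, 0.2342, 0.1521]
eef_rot: [-0.0, 1.0, -0.001, -0.002]
force: [1.1, 0.3, -0.3]
grip_width: 0.801
finger_force: 0.0
time: 14.2
tool_pos: [0.5475, 0.0854, 0.2032]
eef_rot: [0.273, 0.962, 0.001, 0.0]
force: [0.7, -0.0, 0.6]
grip_width: 0.797
finger_force: 0.0
t 14.2 shift mm [ -98.5 -151.3   73. ]
tool y yaw 1.0184992899782657 z [ 0.00105145  0.00158481 -0.99999819]
```

```bash
python3 -m pendant '0 0 0.145 -20 -30 0 80;0 0 0.29 -40 -60 0 80;0 0 0.435 -60 -90 0 80;0 0 0.58 -80 -120 0 80;0 0 0.725 -98 -151 0 80'; python3 -m pendant '0 0 0.145 0 0 0 80;0 0 0.29 0 0 0 80;0 0 0.435 0 0 0 80;0 0 0.58 0 0 0 80;0 0 0.65 0 0 0 80';python3 -m pendant '0 0 0 0 0 0 80'; python3 -c "
from h import *
rel([.552,-.095,.028])
c=cam('wrist');cv2.imwrite('pics/w2.png',c['frame'][...,::-1])
print(proj(c,[.552,-.095,.03]),proj(c,[.552+.0244,-.095+.0656,.015]))"
```

```text
time: 14.7
tool_pos: [0.5523, -0.0964, 0.203]
eef_rot: [0.597, 0.802, 0.0, 0.0]
force: [0.9, -0.3, -1.0]
grip_width: 0.8
finger_force: 0.0
time: 15.2
tool_pos: [0.5522, -0.0947, 0.2027]
eef_rot: [0.822, 0.57, -0.0, -0.0]
force: [0.1, -0.3, 0.1]
grip_width: 0.804
finger_force: 0.0
time: 15.3
tool_pos: [0.5522, -0.0947, 0.2027]
eef_rot: [0.82, 0.572, -0.0, -0.0]
force: [-0.6, -0.3, 0.4]
grip_width: 0.8
finger_force: 0.0
t 15.3 shift mm [ -0.3   0.  174.7]
tool y yaw -0.35333748145453026 z [-4.52532849e-04 -6.35292190e-05 -9.99999896e-01]
[322.87820339 184.76142309] [323.11979024 107.5118529 ]
```

View pics/w2.png

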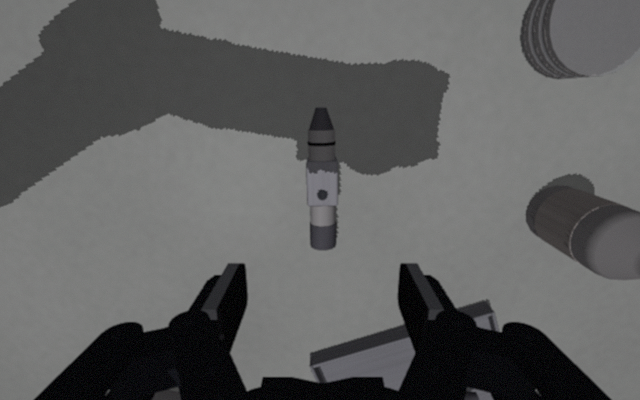

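The block is centred at (322,184), matching the predicted (323,185), and the tube is aligned, so I go down.

```bash
python3 -m pendant '0 0 0 0 0 45 80;0 0 0 0 0 90 80;0 0 0 0 0 130 80;0 0 0 0 0 160 80;0 0 0 0 0 175 80'; python3 -m pendant '0 0 0 0 0 0 60;0 0 0 0 0 0 45;0 0 0 0 0 0 35;0 0 0 0 0 0 25;0 0 0 0 0 0 20' 50;python3 -m pendant '0 0 0 0 0 0 20;0 0 0 0 0 0 20;0 0 0 0 0 0 20'
```

```text
time: 15.85
tool_pos: [0.5505, -0.0945, 0.025]
eef_rot: [0.82, 0.572, -0.001, -0.002]
force: [-0.2, -0.9, 0.7]
grip_width: 0.798
finger_force: 0.0
time: 16.35
tool_pos: [0.5529, -0.0953, 0.0294]
eef_rot: [0.82, 0.572, 0.001, 0.001]
force: [-1.2, 0.8, 6.1]
grip_width: 0.32
finger_force: 49.4
time: 16.65
tool_pos: [0.5529, -0.0952, 0.0294]
eef_rot: [0.82, 0.572, 0.001, 0.001]
force: [-1.4, 0.8, 6.7]
grip_width: 0.319
finger_force: 49.4
```

```bash
python3 -m pendant '0 0 0 0 0 -20 20;0 0 0 0 0 -60 20;0 0 0.14 0 0 -100 20;0 0 0.28 0 0 -100 20;0 0 0.42 0 0 -100 20';python3 -m pendant '0 0 0.145 0 0 0 20;0 0 0.29 0 0 0 20;0 0 0.435 0 0 0 20;0 0 0.58 0 0 0 20;0 0 0.725 0 0 0 20'; python3 -m pendant '0 0 0.07 0 0 0 20;0 0 0.075 0 0 0 20'; python3 -c "
from h import *
rel([.570,-.350,.0344])"
```

```text
time: 17.15
tool_pos: [0.5532, -0.095, 0.1297]
eef_rot: [0.923, 0.386, 0.002, 0.001]
force: [-1.5, 0.2, -3.3]
grip_width: 0.316
finger_force: 49.6
time: 17.65
tool_pos: [0.5522, -0.0946, 0.1278]
eef_rot: [0.999, 0.033, 0.0, -0.0]
force: [0.3, 0.1, -2.6]
grip_width: 0.313
finger_force: 49.6
time: 17.85
tool_pos: [0.5521, -0.0945, 0.1276]
eef_rot: [1.0, -0.001, -0.0, 0.0]
force: [-0.0, -0.3, -1.7]
grip_width: 0.317
finger_force: 49.6
t 17.85 shift mm [ 18.5 255.4  93.2]
tool y yaw -1.5731701037008559 z [-4.50518454e-04 -1.12171804e-04 -9.99999892e-01]
```

```bash
python3 -m pendant '0 0 0.006 4 45 0 20;0 0 0.006 8 95 0 20;0 0 0.006 12 145 0 20;0 0 0.006 16 195 0 20;0 0 0.006 18 235 0 20'; python3 -m pendant '0 0 0 0 20 0 20;0 0 0 0 20 30 20;0 0 0 0 20 55 20;0 0 0 0 20 70 20;0 0 0 0 20 80 20';python3 -m pendant '0 0 0 0 0 0 20'; python3 -c "
from h import *
rel([.570,-.350,.0334])
S=cam('side')
im=cv2.resize(S['frame'][225:375,290:430,::-1],None,fx=4,fy=4,interpolation=2)
cv2.imwrite('pics/p3.png',im)"
```

```text
time: 18.35
tool_pos: [0.569, -0.3336, 0.1281]
eef_rot: [1.0, -0.005, 0.0, 0.001]
force: [1.1, -0.6, -1.4]
grip_width: 0.31
finger_force: 49.7
time: 18.85
tool_pos: [0.569, -0.3493, 0.0463]
eef_rot: [1.0, -0.004, -0.001, -0.001]
force: [-0.6, -0.5, -1.3]
grip_width: 0.315
finger_force: 49.8
time: 18.95
tool_pos: [0.5689, -0.3494, 0.0466]
eef_rot: [1.0, -0.004, -0.001, -0.001]
force: [-0.7, -0.1, -2.1]
grip_width: 0.319
finger_force: 49.8
t 18.95 shift mm [ 1.1  0.6 13.2]
tool y yaw -1.5791339477329294 z [-0.00187416  0.00138921 -0.99999728]
```

View pics/p3.png

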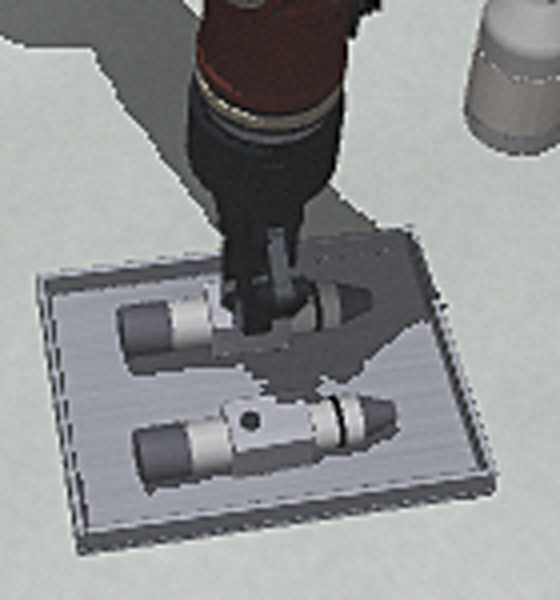

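The barrel hangs level inside the tray walls, parallel to the stored one and clear of it. Lowering it onto the floor.

```bash
python3 -m pendant '0 0 0 0 0 4 20;0 0 0 0 0 8 20;0 0 0 0 0 11 20;0 0 0 0 0 12 20;0 0 0 0 0 12 20'; python3 -m pendant '0 0 0 0 0 1 20;0 0 0 0 0 2 20;0 0 0 0 0 3 20;0 0 0 0 0 3 20'
```

```text
time: 19.5
tool_pos: [0.5693, -0.35, 0.0357]
eef_rot: [1.0, -0.005, -0.0, -0.0]
force: [-0.2, -0.3, -3.1]
grip_width: 0.319
finger_force: 49.8
time: 19.9
tool_pos: [0.5694, -0.3502, 0.0335]
eef_rot: [1.0, -0.005, 0.0, -0.0]
force: [-1.1, 1.5, 1.7]
grip_width: 0.321
finger_force: 50.6
```

```bash
python3 -m pendant '0 0 0 0 0 -1 40;0 0 0 0 0 -1 44;0 0 0 0 0 -1 44;0 0 0 0 0 -6 44;0 0 0 0 0 -16 44';python3 -m pendant '0 0 0 0 0 -20 44;0 0 0 0 0 -60 44;0 0 0 0 0 -100 44;0 0 0 0 0 -140 20;0 0 0 0 -30 -150 0'; python3 -m pendant '0 0 0 -12 -48 0 0;0 0 0 -24 -96 0 0;0 0 0 -36 -144 0 0;0 0 0 -48 -192 0 0;0 0 0 -60 -240 0 0'; python3 -m pendant '0 0 0 -12 -48 0 0;0 0 0 -24 -96 0 0;0 0 0 -36 -144 0 0;0 0 0 -48 -192 0 0;0 0 0 -60 -240 0 0';python3 -m pendant '0 0 0 0 0 0 0';python3 - <<'E'
from h import *
rel([.415,.2375,.075])
S,C=cam("side"),cam("scene")
a=cv2.resize(S["frame"][90:390,250:430,::-1],None,fx=2,fy=2,interpolation=2)
b=cv2.resize(C["frame"][120:370,200:480,::-1],None,fx=1.5,fy=1.5,interpolation=2)
b=cv2.convertScaleAbs(b,alpha=1.4); b=cv2.copyMakeBorder(b,0,600-b.shape[0],0,0,0)
cv2.imwrite("pics/p4.png",np.hstack([a,b])[:600,:800])
E
```

```text
time: 20.4
tool_pos: [0.5689, -0.3498, 0.0486]
eef_rot: [1.0, -0.005, -0.001, -0.0]
force: [0.4, 0.4, 0.0]
grip_width: 0.442
finger_force: 0.0
time: 20.9
tool_pos: [0.569, -0.3279, 0.2062]
eef_rot: [1.0, -0.008, 0.004, 0.006]
force: [-0.1, 0.4, -0.1]
grip_width: 0.107
finger_force: 0.0
time: 21.4
tool_pos: [0.5113, -0.078, 0.1998]
eef_rot: [1.0, -0.005, 0.001, -0.0]
force: [2.2, 1.1, 0.5]
grip_width: 0.005
finger_force: 0.0
time: 21.9
tool_pos: [0.4537, 0.1627, 0.1999]
eef_rot: [1.0, -0.005, 0.001, -0.001]
force: [0.5, 1.0, 1.1]
grip_width: -0.001
finger_force: 0.0
time: 22.0
tool_pos: [0.4516, 0.1699, 0.1984]
eef_rot: [1.0, 0.003, -0.001, -0.002]
force: [-0.1, -0.9, -1.3]
grip_width: -0.005
finger_force: 0.0
t 22.0 shift mm [-35.9 -67.3 123.8]
tool y yaw -1.5647603073379792 z [-0.00276865  0.00451763 -0.99998596]
```

View pics/p4.png

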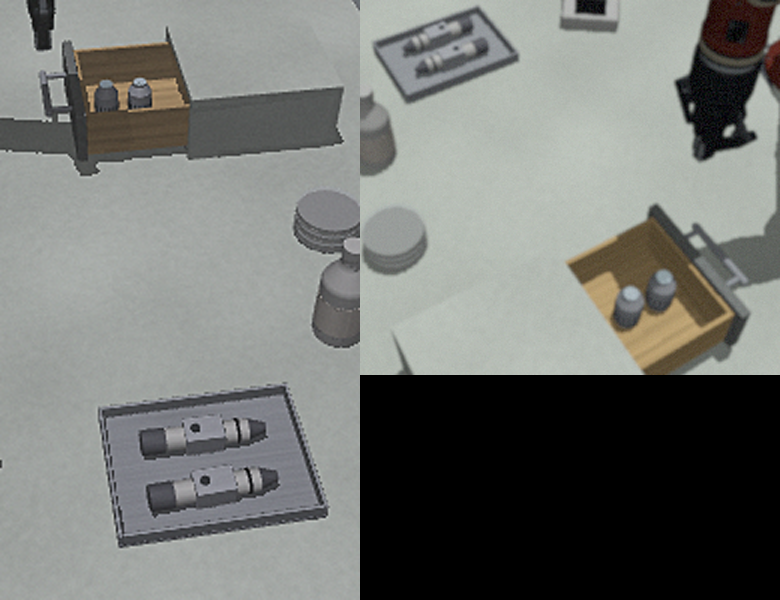

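Both barrels lie in the tray and both objectives stand in the drawer. Next I go in front of the handle with the fingers shut.

```bash
python3 -m pendant '0 0 0 -36 -30 0 0;0 0 0 -36 -67 0 0;0 0 0 -36 -67 0 0;0 0 0 -36 -67 40 0;0 0 0 -36 -67 70 0';python3 -m pendant '0 0 0 0 0 30 0;0 0 0 0 0 54 0;0 0 0 0 0 54 0;0 0 0 0 0 54 0'; python3 -c "
from h import *
rel([.436,.2375,.075])"
```

```text
time: 22.6
tool_pos: [0.4201, 0.2265, 0.1288]
eef_rot: [1.0, -0.006, 0.001, -0.0]
force: [0.1, 0.5, 0.0]
grip_width: 0.003
finger_force: 0.0
time: 23.0
tool_pos: [0.4201, 0.2265, 0.0757]
eef_rot: [1.0, -0.006, 0.001, 0.0]
force: [0.5, 0.5, 0.2]
grip_width: -0.001
finger_force: 0.0
t 23.0 shift mm [ 15.8 -11.2   0.7]
tool y yaw -1.5833362709339678 z [ 1.39427567e-03 -5.67717675e-04 -9.99998867e-01]
```

```bash
python3 -m pendant '0 0 0 3 -3 0 0;0 0 0 6 -6 0 0;0 0 0 9 -9 0 0;0 0 0 12 -11 0 0;0 0 0 14 -11 0 0';python3 -m pendant '0 0 0 2 0 0 0;0 0 0 4 0 0 0;0 0 0 6 0 0 0;0 0 0 8 0 0 0;0 0 0 11 0 0 0';python3 -m pendant '0 0 0 3 0 0 0;0 0 0 6 0 0 0;0 0 0 9 0 0 0;0 0 0 12 0 0 0;0 0 0 15 0 0 0'
```

```text
time: 23.5
tool_pos: [0.4331, 0.2398, 0.0751]
eef_rot: [1.0, -0.004, 0.0, -0.0]
force: [-0.2, 0.6, -0.1]
grip_width: -0.001
finger_force: 0.0
time: 24.0
tool_pos: [0.4431, 0.2389, 0.0748]
eef_rot: [1.0, -0.005, -0.001, 0.0]
force: [-1.8, -0.4, 2.3]
grip_width: 0.001
finger_force: 0.8
time: 24.5
tool_pos: [0.4589, 0.2389, 0.0748]
eef_rot: [1.0, -0.005, -0.0, 0.0]
force: [-0.9, 0.0, 0.3]
grip_width: 0.0
finger_force: 0.6
```

```bash
for i in 1; do python3 -m pendant '0 0 0 4 0 0 0;0 0 0 8 0 0 0;0 0 0 12 0 0 0;0 0 0 16 0 0 0;0 0 0 20 0 0 0'|grep -E "tool|^force"; done;python3 -m pendant '0 0 0 4 0 0 0;0 0 0 8 0 0 0;0 0 0 12 0 0 0;0 0 0 16 0 0 0;0 0 0 20 0 0 0'|grep -E "tool|^force";python3 -m pendant '0 0 0 4 0 0 0;0 0 0 8 0 0 0;0 0 0 12 0 0 0;0 0 0 16 0 0 0;0 0 0 20 0 0 0'|grep -E "tool|^force";python3 -m pendant '0 0 0 4 0 0 0;0 0 0 8 0 0 0;0 0 0 12 0 0 0;0 0 0 16 0 0 0;0 0 0 20 0 0 0'|grep -E "tool|^force";python3 -m pendant '0 0 0 4 0 0 0;0 0 0 8 0 0 0;0 0 0 12 0 0 0;0 0 0 16 0 0 0;0 0 0 20 0 0 0'|grep -E "tool|^force"
```

```text
tool_pos: [0.479, 0.2387, 0.0748]
force: [-2.3, -0.4, 0.3]
tool_pos: [0.499, 0.2387, 0.0748]
force: [-1.8, 0.3, 0.2]
tool_pos: [0.519, 0.2385, 0.0748]
force: [-1.3, 0.5, 0.6]
tool_pos: [0.5391, 0.2382, 0.0749]
force: [-0.8, 1.1, 1.2]
tool_pos: [0.559, 0.2381, 0.0749]
force: [-2.0, 1.7, 0.7]
```

```bash
python3 -m pendant '0 0 0 4 0 0 0;0 0 0 8 0 0 0;0 0 0 12 0 0 0;0 0 0 15 0 0 0;0 0 0 18 0 0 0'|grep -E "tool|^force";python3 -m pendant '0 0 0 2 0 0 0;0 0 0 4 0 0 0;0 0 0 6 0 0 0;0 0 0 8 0 0 0;0 0 0 10 0 0 0'|grep -E "tool|^force"; python3 -m pendant '0 0 0 1 0 0 0;0 0 0 2 0 0 0;0 0 0 3 0 0 0'|grep -E "tool|^force"; python3 -m pendant '0 0 0 1 0 0 0;0 0 0 2 0 0 0;0 0 0 3 0 0 0'|grep -E "tool|^force"
```

```text
tool_pos: [0.577, 0.2377, 0.0749]
force: [-1.4, 1.4, 0.9]
tool_pos: [0.5868, 0.2376, 0.0749]
force: [-0.6, 1.4, 1.0]
tool_pos: [0.5896, 0.2376, 0.0749]
force: [-2.7, 1.7, 2.5]
tool_pos: [0.5898, 0.2376, 0.0747]
force: [-7.9, -0.1, 7.8]
```

I've now viewed 11 pictures, one over the limit of 10, so I'll do the remaining checks numerically. One firmer nudge against the stop, then back off.

```bash
python3 -m pendant '0 0 0 1 0 0 0;0 0 0 2 0 0 0;0 0 0 3 0 0 0'|grep -E "tool|^force"; python3 -m pendant '0 0 0 -4 0 0 0;0 0 0 -10 0 0 0;0 0 0 -20 0 0 0;0 0 0 -35 0 0 0;0 0 0 -50 0 0 0'|grep -E "tool|^force"; python3 -m pendant '0 0 0 -20 0 0 0;0 0 0 -40 0 -30 0;0 0 0 -60 0 -70 0;0 0 0 -60 0 -110 0;0 0 0 -60 0 -110 0'|grep -E "tool|^force"; python3 -m pendant '0 0 0 0 50 0 0;0 0 0 0 100 0 0;0 0 0 0 150 0 0;0 0 0 0 200 0 0;0 0 0 0 200 0 0'; python3 - <<'E'
from h import *
import pickle
D=pickle.load(open("d.pkl","rb"))
for n,(x,y,w,h) in {"side":(260,90,120,90),"scene":(300,230,170,150)}.items():
    c=cam(n)
    for nm,f in(("before",D[n]["frame"]),("now",c["frame"])):
        g=f[y:y+h,x:x+w].astype(int); m=(g[...,0]-g[...,2]>25); print(n,nm,"wood px",m.sum())
    d=np.abs(c["frame"].astype(int)-D[n]["frame"]).sum(2)
    # bar at expected shut position: project
    for q in (0,.008,.15): print(q,[np.round(proj(c,[.6075-q,y,.0775])).tolist() for y in(.187,.289)])
    pickle.dump(c,open(n+"_now.pkl","wb"))
S=pickle.load(open("side_now.pkl","rb"))["frame"]
for v in (128,134,140): print(v,S[v,295:350].mean(1).astype(int).tolist() if 0 else S[v,300:350].astype(int).mean(1).round().astype(int).tolist())
E
```

```text
tool_pos: [0.5899, 0.2376, 0.0746]
force: [-14.0, -0.3, 11.0]
tool_pos: [0.5455, 0.2377, 0.0747]
force: [1.9, -0.6, -0.1]
tool_pos: [0.489, 0.2388, 0.1899]
force: [0.6, 0.0, 0.7]
time: 30.4
tool_pos: [0.4834, 0.0292, 0.1857]
eef_rot: [1.0, -0.012, 0.001, 0.003]
force: [-0.1, -0.1, 0.7]
grip_width: 0.002
finger_force: 0.0
side before wood px 2010
side now wood px 6
0 [[326.0, 140.0], [320.0, 120.0]]
0.008 [[323.0, 140.0], [318.0, 121.0]]
0.15 [[275.0, 145.0], [272.0, 125.0]]
scene before wood px 4961
scene now wood px 0
0 [[362.0, 302.0], [393.0, 344.0]]
0.008 [[365.0, 300.0], [397.0, 342.0]]
0.15 [[422.0, 270.0], [455.0, 307.0]]
128 [162, 159, 158, 158, 160, 157, 160, 159, 157, 160, 161, 161, 158, 157, 157, 161, 160, 162, 166, 103, 116, 140, 115, 126, 166, 162, 167, 178, 41, 49, 52, 58, 59, 56, 50, 76, 103, 101, 97, 101, 59, 59, 170, 163, 157, 153, 157, 157, 157, 155]
134 [161, 160, 162, 162, 163, 164, 158, 160, 161, 153, 156, 158, 156, 161, 159, 157, 158, 159, 159, 164, 172, 99, 128, 138, 104, 170, 166, 166, 173, 75, 45, 51, 55, 54, 57, 57, 50, 80, 102, 102, 102, 104, 61, 58, 174, 164, 158, 157, 156, 159]
140 [162, 163, 161, 164, 163, 161, 161, 159, 162, 157, 160, 160, 160, 160, 160, 159, 160, 160, 160, 157, 166, 171, 65, 104, 137, 135, 103, 118, 107, 101, 98, 89, 86, 76, 74, 68, 64, 49, 50, 97, 104, 104, 103, 106, 49, 71, 102, 79, 72, 76]
```

The drawer is hard against its stop (14 N, no further travel) and no wood is visible in either view. The tray and bystanders weren't approached after the last check, so I hand in.

```bash
python3 -m pendant '0 0 0 0 0 0 0;0 0 0 0 0 0 0;0 0 0 0 0 0 0'|head -2; python3 -c "
from station import manip
print(manip.hand_in())"
```

```text
time: 30.8
tool_pos: [0.4839, 0.0402, 0.1845]
the job is handed in; nothing more can be done
None
```

I handed the job in at about 31 s, with both objectives seen standing in the drawer before I pushed it shut against its stop and both barrels on the tray floor; I couldn't see the objectives once it was shut, no verdict came back, and I viewed 11 pictures, one over the limit of 10.

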